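# Roll the photo stand's wheel to bring the shell to the distance rods

### The job

The camera on the photo stand is already set: bring the shell into focus by rolling the knurled wheel under a fingertip, in as many strokes as you need, until the white specimen plate's front face is level with the free ends of the two steel distance rods that stick out from the lens. Move the carriage only with the wheel: do not touch the carriage, the camera or its rods, do not squeeze the wheel or press hard on it, and leave everything lying about where it is. Finish with the hand clear.

Things in the scene. Friction and masses are not known exactly. Their poses are not given: they have to be found in the camera images.
- bed: horizontal close-up photo stand, fixed: an aluminium rail 460 mm long (along its y), 90 wide, top 35 mm above the table. Origin: centre of its underside, on the table. Its x points away from the robot (the stand is turned by up to 20 degrees), its y along the rail from the specimen towards the camera, its z up.
- wheel: knurled black adjuster wheel, 48 mm in diameter, 22 wide, on the robot's side of the rail, 85 mm from its centre line. Origin: the wheel's centre, 45 mm above the table; it turns with the wheel. Its axis is level, along the bed's x. Rolling its top along the bed's +y drives the carriage along +y, the other way back: 8 mm of carriage per radian, 1 mm for each 3 mm of rim travel.
- wheel_top (a point): highest point of the wheel's rim, 69 mm above the table; fixed, axes as the bed's. The wheel runs in an aluminium fork 42 mm wide: its two round-topped cheeks end at 67 mm, 2 mm below the rim all round; its ends, 33 mm either way along the bed's y, at 53 mm. The wheel turns against light friction (about 1.6 N at the rim), stays where it is left, and is driven by a fingertip pressed on it with 4 to 10 N.
- carriage: specimen carriage: an aluminium slide on the rail with an upright white plate 76 mm wide (bed's x), 6 thick, top edge 147 mm above the table; a scallop shell is clipped on its side towards the camera, 8 mm proud. Origin: on the rail's centre line, 56 mm above the table, in the plane of the plate's front face. Axes as the bed's.
- plate_face (a point): centre of the plate's flat front face (the face towards the camera, on which the shell lies; the shell's bulge is in front of it), 107 mm above the table; axes as the bed's. It moves with the carriage.
- camera: black camera with a macro lens, clamped at the other end of the rail, looking along the bed's -y; lens axis 107 mm, top 176 mm above the table. Two steel distance rods, 5 mm thick, reach from the lens's front ring towards the plate, 47 mm either side of the lens axis, passing outside the plate's edges. Origin: on the table below the rods' free ends. Axes as the bed's. Fixed.
- gauge_tip (a point): the gauge mark: the point on the lens axis midway between the free ends of the two rods, 107 mm above the table; axes as the bed's. At the start the plate's front face is 12 to 42 mm short of it (on its -y side).
- lens_cap: black plastic lens cap, a disc 62 mm across and 9 mm high; loose, to be left alone. Origin: centre of its underside.
- forceps: dark steel forceps lying flat, 140 mm long, 5 mm high; loose, to be left alone. Origin: centre of its underside.
- jar_a: small sample jar with a yellow lid, 44 mm across, 58 mm high, on the robot's side of the stand; loose, to be left alone. Origin: centre of its underside.
- jar_b: a second such sample jar, on the far side of the stand; loose, to be left alone. Origin: centre of its underside.
- ruler: white plastic ruler lying flat on the far side of the stand, 320 x 30 x 3 mm; loose, to be left alone. Origin: centre of its underside.
- wash_bottle: white wash bottle with a bent spout, 64 mm across, 175 mm high; loose, to be left alone. Origin: centre of its underside.
- dish: shallow glass dish, 90 mm across, 18 mm high; loose, to be left alone. Origin: centre of its underside.

How it is judged:
On the way:
1. the wheel is rolled under the fingers and the gap starts to close (contact force between the fingers and wheel above 0.5 N and distance of plate_face from where it was at the start of the episode above 0.003 m), for 0.02 s.
At the end, for the whole second after the job is handed in: the plate's front face is within 2.5 mm of the rod ends, measured along the rail, and at rest (y of plate_face in the frame of gauge_tip between -0.0025 and 0.0025 m and linear speed of carriage below 0.005 m/s); the robot touches nothing.
It fails at once if the carriage, its plate or the shell is touched by the robot (more than 1 N) (contact force between any of the fingers, the arm and carriage above 1 N).
It fails at once if the camera or its rods are touched by the robot (more than 1 N) (contact force between any of the fingers, the arm and camera above 1 N).
It fails at once if the wheel is squeezed or pressed hard (more than 38 N) (contact force between any of the fingers, the arm and wheel above 38 N).
It fails at once if one of the loose things (cap, forceps, jars, ruler, bottle, dish) is shifted or lifted by more than 10 mm (distance of any of lens_cap, forceps, jar_a, jar_b, ruler, wash_bottle, dish from where it was at the start of the episode above 0.01 m).
It also fails if it takes over 64 s, if anything falls off the work surface, if the arm or the gripper's body presses on something with over 40 N, if the wrist force passes 120 N, or if a joint passes its speed limit or range.

### The arm

A 6-joint arm with a two-finger parallel gripper is mounted at the origin on the work surface. World frame = base frame: x ahead of the robot, y to its left, z up, the work surface at z = 0. Lengths are in m, angles in rad, forces in N, time in s.
With the tool pointing down it reaches from about 0.3 to 0.875 m from the base axis. Payload 4.2 kg.
Tool frame: the origin (TCP) lies midway between the tips of the shut fingers; the grasp point (between the pads) lies 19 mm behind it (robot.pinch_z is the distance from the TCP to the grasp point, in m); z points along the fingers, y is the direction in which the jaws open and shut (so a half turn about z gives the same grasp; the last joint's range is limited). The gripper opens to 85 mm and grips with 20 to 120 N. Pads are 22 mm wide; open, the fingers measure 114 mm over their backs; the gripper's body (76 mm by 85 mm) begins 54 mm behind the grasp point. The pads swing forward as they close: fully open they stand 13 mm farther back than shut.
Start: joints at [-1.186, 0.32, 1.565, -0, 1.257, -0.02], TCP at [0.226, -0.529, 0.231] pointing down, gripper open.
Joint ranges: [-3.11, 3.11], [-0.84, 2.01], [0.21, 2.61], [-1.34, 4.49], [0.05, 2.63], [-2.56, 2.56]. Speed limits (rad/s): [2.57, 2.57, 3.14, 3.14, 3.14, 3.14].

### API

Orientations are given as a unit quaternion [w, x, y, z].
In Python, from workcell import robot, eyes gives the robot as it stands. The module is installed in compiled form; this text tells all that it offers.
- The arm moves only by the shell command python3 -m creep 'ROWS' [FORCE]. ROWS is JSON, a list of rows, each an object of numbers: "wx", "wy", "wz": the turn, a rotation vector about the tool's x, y, z in rad; "tx", "ty", "tz": the shift along the tool's x, y, z in m; "fingers": the closure in counts, from 0 (fully open) to 255 (shut). A call has 1 to 8 rows; each row is the pose to reach, as a shift and turn from the pose measured when the call began, along the tool's axes at that moment; what a row does not reach only later rows make up. A row lasts 1/10 s, in which the tool goes at most 50 mm and 8.59 degrees, less where a joint would pass 70% of its speed; a pose out of reach is approached as far as the arm can. A call with a gripper value outside its range is refused whole. The fingers move at their own pace and stop on an object; FORCE is the grip in N (left out, the last holds). Time passes only in rows, so rows that repeat a pose let the fingers close. It gives the time, the measured TCP pose, the force and the opening at its end, in the units of the state.
- robot.observe(): the state, without advancing time (a new reading comes with each control period).
- eyes.get_image(name): name is "side" or "top" or "wrist"; returns the picture (420x560x3 uint8, red, green, blue); there is no depth.
- eyes.camera_params(name): a dict with "fx", "fy", "cx", "cy" (pixels), "xyz" and "attitude" of the camera in the world. Camera axes: x right, y down, z forward; pixel columns grow to the right and rows downward; lengths in m; the calibration is good to about 2 mm. A picture is of the moment at which its call begins: read the wrist's pose just before it. camera_params takes no time and is no camera call; for the wrist camera it gives the pose at the moment of the call.
- robot.close_job(): hands the job in, once; it reports no verdict.
The state is a dict: "time_s": time; "joints": joint angles; "qd": joint speeds; "tau": joint torques, N m; "ee_pos": TCP position; "tool_rot": TCP orientation; "ft_force": force on the tool from outside, world axes, zero at the start; "moment": the same for the moment, N m; "grip_width": finger opening in m.
Only numpy, scipy, OpenCV 4.12 (cv2) and the standard library are available. Lean on these libraries where they do the work, as an engineer would, in place of code of your own. Each camera call takes 0.05 s, during which the arm holds its last target.

## Working session

There is one attempt and no reset: what is moved stays moved. The work goes in short steps, Python scripts to look and compute and a shell command to move; the robot and the scene stay as the last step left them, time stands still between calls to the robot, and variables do not carry over. Pictures are saved under pics/ and viewed, and the job is handed in when it is done.

```bash
mkdir -p pics; cat > h.py <<'E'
import numpy as np,cv2
from workcell import robot,eyes
from scipy.spatial.transform import Rotation as R
def rot(q): return R.from_quat([q[1],q[2],q[3],q[0]]).as_matrix()
def snap(n,f):
    p=eyes.camera_params(n); im=eyes.get_image(n); cv2.imwrite('pics/'+f,im[:,:,::-1]); return im,p
def ray(p,u,v):
    A=np.array(p['attitude']); M=rot(A) if A.size==4 else A.reshape(3,3)
    d=M@np.array([(u-p['cx'])/p['fx'],(v-p['cy'])/p['fy'],1.]); return np.array(p['xyz']),d/np.linalg.norm(d)
def onz(p,u,v,z):
    o,d=ray(p,u,v); return o+d*(z-o[2])/d[2]
def proj(p,X):
    M=rot(p['attitude']); c=M.T@(np.array(X)-p['xyz']); return p['fx']*c[0]/c[2]+p['cx'],p['fy']*c[1]/c[2]+p['cy']
E
python3 - <<'E'
from h import *
for n in('side','top','wrist'):
    im,p=snap(n,n+'0.png');print(n,p)
s=robot.observe();print(s)
E
```

```text
side {'fx': 476.9994839894021, 'fy': 476.9994839894021, 'cx': 279.6837227203439, 'cy': 210.60320046095546, 'xyz': array([ 0.47171594, -0.69617948,  0.81554548]), 'attitude': array([-0.3489428 ,  0.9333777 , -0.07906986,  0.02815952])}
top {'fx': 519.0427231734762, 'fy': 519.0427231734762, 'cx': 283.71962238479296, 'cy': 212.91325462388002, 'xyz': array([ 0.35639862, -0.10123892,  1.18467057]), 'attitude': array([-0.07737418,  0.71326332, -0.69266343,  0.07406784])}
wrist {'fx': 322.7629564146893, 'fy': 322.7629564146893, 'cx': 284.94868316041095, 'cy': 209.53358237313228, 'xyz': array([ 0.29401085, -0.49910176,  0.37391732]), 'attitude': array([ 0.12216499,  0.8261751 , -0.54393107, -0.08154389])}
{'time_s': 0.15, 'joints': array([-1.18601054e+00,  3.20112584e-01,  1.56539523e+00,  2.22315339e-05,
        1.25740330e+00, -1.99818105e-02]), 'qd': array([ 0.0010361 , -0.00137304, -0.00417988, -0.00086223,  0.00178266,
       -0.00087783]), 'tau': array([-2.35945254e-04, -4.15844178e+01, -2.34345388e+01, -1.84241452e-05,
        5.94016790e-03,  1.99584622e-05]), 'ee_pos': array([ 0.22631862, -0.52819401,  0.23069544]), 'tool_rot': array([-6.50211165e-04,  9.79590684e-01,  2.01001636e-01, -1.09182411e-04]), 'ft_force': array([-0.56112392, -0.64432129, -0.50594498]), 'moment': array([ 0.01444466,  0.03954514, -0.00387891]), 'grip_width': 0.08524966918141615}
```

View pics/side0.png

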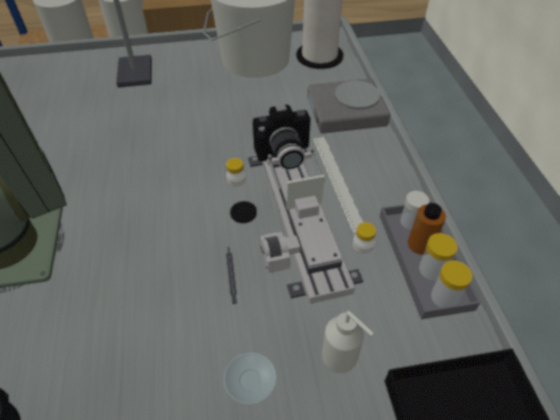

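View pics/top0.png

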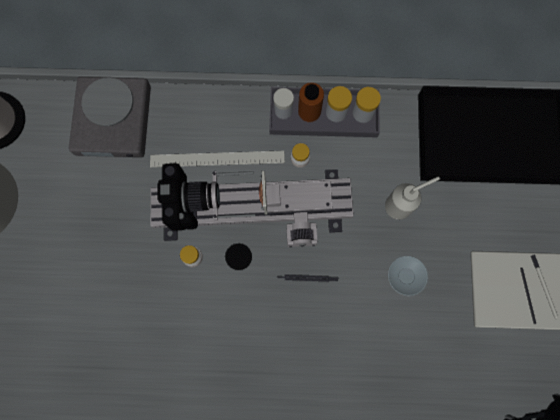

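View pics/wrist0.png

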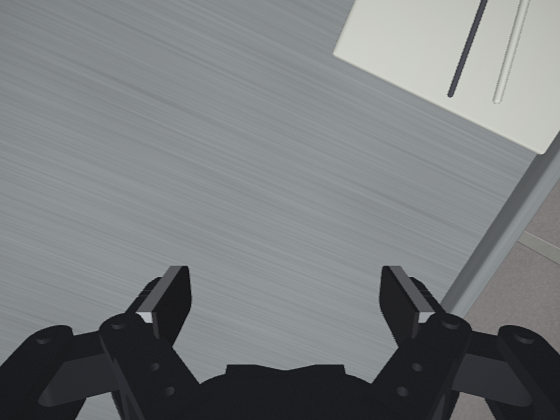

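Top view: image right is -y and up is +x. The camera is at left (185,197), the plate at about (264,192) and the wheel at about (301,236). I'll zoom in for measurement.

```bash
python3 - <<'E'
import cv2
a=cv2.imread('pics/top0.png')[150:265,140:365]; cv2.imwrite('pics/tz.png',cv2.convertScaleAbs(cv2.resize(a,None,fx=3.5,fy=3.5,interpolation=cv2.INTER_CUBIC),alpha=1.4))
a=cv2.imread('pics/side0.png')[90:310,220:380]; cv2.imwrite('pics/sz.png',cv2.resize(a,(432,594),interpolation=cv2.INTER_CUBIC))
E
```

```text
(no output)
```

View pics/tz.png

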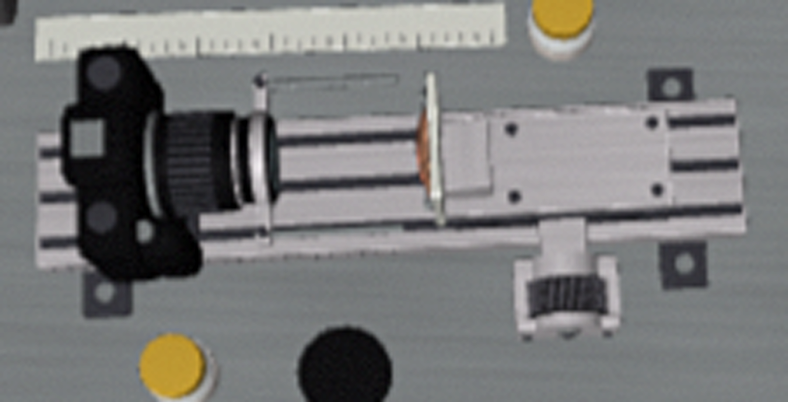

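View pics/sz.png

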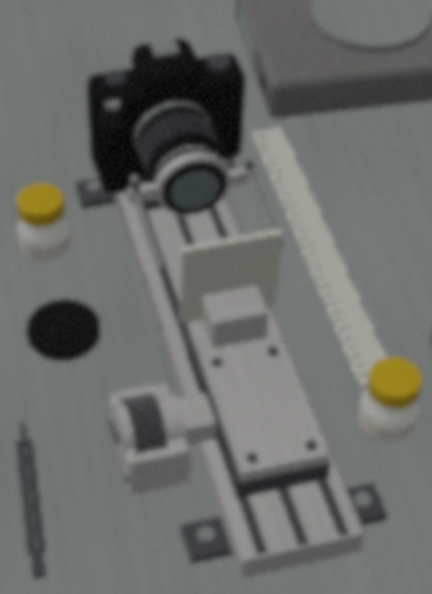

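```bash
python3 - <<'E'
from h import *
p=eyes.camera_params('top')
f=lambda u,v,z:onz(p,u/3.5+140,v/3.5+150,z)
c=[f(*q,.035) for q in((37,267),(746,232),(736,98),(37,133))]
for x in c:print(x.round(4))
print(np.linalg.norm(c[0]-c[1]),np.linalg.norm(c[1]-c[2]))
o=sum(c)/4
# y dir: from right (-y world) to left
Y=(c[0]-c[1]+c[3]-c[2]);Y[2]=0;Y/=np.linalg.norm(Y);X=np.cross(Y,[0,0,1])
print('o',o.round(4),'Y',Y,'yaw deg',np.degrees(np.arctan2(-Y[0],Y[1])))
b=lambda w:np.array([(w-o)@X,(w-o)@Y]).round(4)
print('wheel',f(568,294,.069),b(f(568,294,.069)))
for n,u,v,z in(('rod',397,78,.107),('rod2',405,226,.107),('pl',429,73,.147),('pl2',438,222,.147),('jar',172,364,.058),('cap',345,372,.009)):
    w=f(u,v,z);print(n,w.round(4),b(w))
E
```

```text
[0.5673 0.2071 0.035 ]
[ 0.6036 -0.2494  0.035 ]
[ 0.6935 -0.2427  0.035 ]
[0.6564 0.2147 0.035 ]
0.4579816575917995 0.09009844566552183
o [ 0.6302 -0.0176  0.035 ] Y [-0.08012428  0.99678488  0.        ] yaw deg 4.595709203902228
wheel [ 0.55358379 -0.13422187  0.069     ] [-0.0857 -0.1101]
rod [ 0.6791 -0.0246  0.107 ] [ 0.0482 -0.0109]
rod2 [ 0.5858 -0.0333  0.107 ] [-0.0455 -0.0121]
pl [ 0.6708 -0.0463  0.147 ] [ 0.0382 -0.0319]
pl2 [ 0.5803 -0.055   0.147 ] [-0.0528 -0.0333]
jar [0.504  0.1115 0.058 ] [-0.1154  0.1388]
cap [0.5085 0.0079 0.009 ] [-0.1193  0.0351]
```

```bash
cat >> h.py <<'E'
BY=np.array([-0.08012428,0.99678488,0]);BX=np.array([0.99678488,0.08012428,0])
def togo(target,yaw_to=True):
    s=robot.observe();M=rot(s['tool_rot']);d=M.T@(np.array(target)-s['ee_pos'])
    # desired: y=-BY, z=down, x=cross(y,z)
    D=np.column_stack([np.cross(-BY,[0,0,-1]),-BY,[0,0,-1]])
    w=R.from_matrix(M.T@D).as_rotvec()
    print('t',s['time_s'],'ee',s['ee_pos'].round(4),'F',s['ft_force'].round(2),'grip',round(s['grip_width'],4));print('shift',d.round(4),'turn',w.round(4))
E
python3 - <<'E'
from h import *
togo([.5535,-.134,.17])
E
```

```text
t 0.15 ee [ 0.2263 -0.5282  0.2307] F [-0.56 -0.64 -0.51] grip 0.0852
shift [ 0.456  -0.2334  0.061 ] turn [-1.300e-03  2.000e-04  3.246e-01]
```

```bash
python3 -m creep '[{"tx":0.04,"ty":-0.02,"wz":0.1,"fingers":255},{"tx":0.08,"ty":-0.04,"wz":0.2,"fingers":255},{"tx":0.12,"ty":-0.06,"wz":0.324,"fingers":255},{"tx":0.16,"ty":-0.08,"wz":0.324,"fingers":255},{"tx":0.2,"ty":-0.1,"wz":0.324,"fingers":255},{"tx":0.24,"ty":-0.123,"wz":0.324,"fingers":255},{"tx":0.28,"ty":-0.143,"wz":0.324,"fingers":255},{"tx":0.31,"ty":-0.159,"wz":0.324,"fingers":255}]' 20; python3 -c "
from h import *
togo([.5535,-.134,.17])"
```

```text
t 0.15 ee [ 0.2263 -0.5282  0.2307] F [-0.56 -0.64 -0.51] grip 0.0852
shift [ 0.456  -0.2334  0.061 ] turn [-1.300e-03  2.000e-04  3.246e-01]invalid input at $[0]: expected keys wx, wy, wz, tx, ty, tz, fingers
```

```bash
python3 -m creep '[{"wx":0,"wy":0,"wz":0.1,"tx":0.04,"ty":-0.02,"tz":0,"fingers":255},{"wx":0,"wy":0,"wz":0.2,"tx":0.08,"ty":-0.04,"tz":0,"fingers":255},{"wx":0,"wy":0,"wz":0.324,"tx":0.12,"ty":-0.06,"tz":0,"fingers":255},{"wx":0,"wy":0,"wz":0.324,"tx":0.16,"ty":-0.08,"tz":0,"fingers":255},{"wx":0,"wy":0,"wz":0.324,"tx":0.2,"ty":-0.1,"tz":0,"fingers":255},{"wx":0,"wy":0,"wz":0.324,"tx":0.24,"ty":-0.123,"tz":0,"fingers":255},{"wx":0,"wy":0,"wz":0.324,"tx":0.28,"ty":-0.143,"tz":0,"fingers":255},{"wx":0,"wy":0,"wz":0.324,"tx":0.31,"ty":-0.159,"tz":0,"fingers":255}]' 20; python3 -c "
from h import *
togo([.5535,-.134,.17])"
```

```text
time_s: 0.95
ee_pos: [0.4498, -0.2578, 0.2308]
tool_rot: [-0.001, 0.999, 0.041, -0.0]
ft_force: [0.0, 0.1, -0.2]
grip_width: -0.0001
t 0.95 ee [ 0.4498 -0.2578  0.2308] F [ 0.05  0.15 -0.24] grip -0.0001
shift [ 0.1135 -0.1148  0.0609] turn [-0.0017  0.0003  0.0019]
```

```bash
python3 -m creep '[{"wx":0,"wy":0,"wz":0,"tx":0.035,"ty":-0.035,"tz":0,"fingers":255},{"wx":0,"wy":0,"wz":0,"tx":0.07,"ty":-0.07,"tz":0.0,"fingers":255},{"wx":0,"wy":0,"wz":0.002,"tx":0.1,"ty":-0.1,"tz":0.0,"fingers":255},{"wx":0.002,"wy":0,"wz":0.002,"tx":0.1135,"ty":-0.115,"tz":0.03,"fingers":255},{"wx":0,"wy":0,"wz":0.002,"tx":0.1135,"ty":-0.115,"tz":0.05,"fingers":255},{"wx":0,"wy":0,"wz":0.002,"tx":0.1135,"ty":-0.115,"tz":0.05,"fingers":255}]' 20; python3 -c "
from h import *
togo([.5535,-.134,.17])
im,p=snap('wrist','w1.png');snap('side','s1.png')"
```

```text
time_s: 1.55
ee_pos: [0.5517, -0.1324, 0.1776]
tool_rot: [-0.002, 0.999, 0.041, -0.004]
ft_force: [-0.7, -0.1, 0.3]
grip_width: -0.0002
t 1.55 ee [ 0.5517 -0.1324  0.1776] F [-0.66 -0.14  0.26] grip -0.0002
shift [0.0017 0.0018 0.0076] turn [-0.0042  0.0074  0.0015]
```

View pics/w1.png

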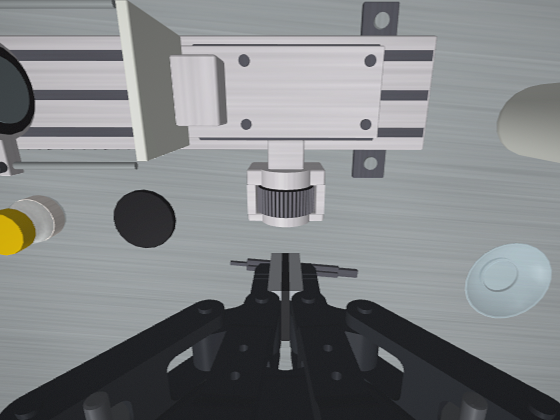

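View pics/s1.png

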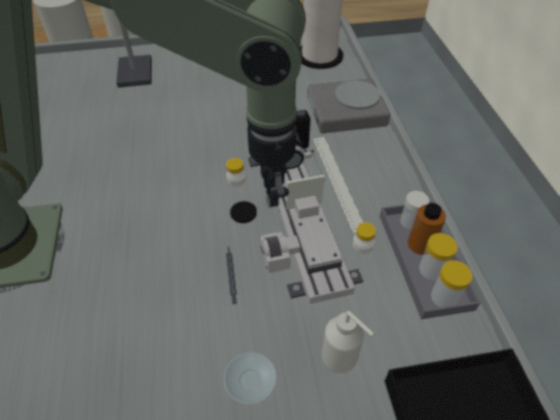

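```bash
python3 - <<'E'
from h import *
p=eyes.camera_params('wrist');o=np.array([.6302,-.0176,0])
b=lambda w:np.array([(w-o)@BX,(w-o)@BY]).round(4)
for n,u,v,z in(('wheelL',256,203,.055),('wheelR',316,203,.055),('forkL',247,190,.05),('forkR',325,190,.05),('farEdge',286,187,.069),('nearEdge',286,217,.069),('rod',137,165,.107),('plnear',136,161,.147),('plfar',118,1,.147),('cap',145,218,.009)):
    w=onz(p,u,v,z);print(n,w.round(4),b(w))
for z in(.069,):
  for by in(-.1101,):
    w=o+BX*-.085+BY*by;w[2]=z;print('pred wheel top',w,proj(p,w))
a=cv2.imread('pics/w1.png')[140:240,90:340];cv2.imwrite('pics/w1z.png',cv2.resize(a,None,fx=3.2,fy=3.2,interpolation=cv2.INTER_CUBIC))
E
```

```text
wheelL [ 0.5489 -0.1088  0.055 ] [-0.0883 -0.0844]
wheelR [ 0.5532 -0.1606  0.055 ] [-0.0882 -0.1364]
forkL [ 0.5586 -0.0999  0.05  ] [-0.0779 -0.0763]
forkR [ 0.5642 -0.1677  0.05  ] [-0.0778 -0.1444]
farEdge [ 0.5684 -0.1332  0.069 ] [-0.0708 -0.1103]
nearEdge [ 0.5429 -0.1353  0.069 ] [-0.0964 -0.1104]
rod [ 0.5841 -0.0309  0.107 ] [-0.047  -0.0095]
plnear [ 0.5942 -0.0483  0.147 ] [-0.0384 -0.0278]
plfar [ 0.6708 -0.0438  0.147 ] [ 0.0384 -0.0294]
cap [0.5102 0.0077 0.009 ] [-0.1176  0.0348]
pred wheel top [ 0.55429497 -0.13415658  0.069     ] (np.float64(285.6875337778086), np.float64(203.82623515548153))
```

View pics/w1z.png

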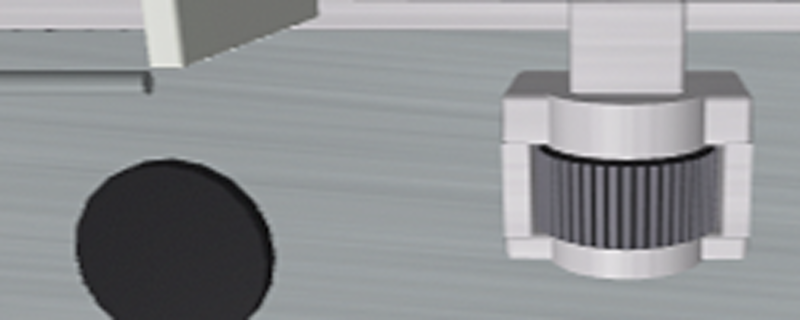

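```bash
python3 - <<'E'
from h import *
togo(np.array([.5543,-.1342,.078])-.014*BY)
E
```

```text
t 1.65 ee [ 0.5534 -0.1339  0.181 ] F [ 0.02 -0.48  0.02] grip 0.0003
shift [0.001  0.0146 0.1029] turn [-0.0019  0.001  -0.0002]
```

```bash
python3 -m creep '[{"wx":0,"wy":0,"wz":0,"tx":0.001,"ty":0.0146,"tz":0.03,"fingers":255},{"wx":0,"wy":0,"wz":0,"tx":0.001,"ty":0.0146,"tz":0.06,"fingers":255},{"wx":0,"wy":0,"wz":0,"tx":0.001,"ty":0.0146,"tz":0.085,"fingers":255},{"wx":0,"wy":0,"wz":0,"tx":0.001,"ty":0.0146,"tz":0.1,"fingers":255},{"wx":-0.002,"wy":0.001,"wz":0,"tx":0.001,"ty":0.0146,"tz":0.103,"fingers":255},{"wx":-0.002,"wy":0.001,"wz":0,"tx":0.001,"ty":0.0146,"tz":0.103,"fingers":255},{"wx":-0.002,"wy":0.001,"wz":0,"tx":0.001,"ty":0.0146,"tz":0.103,"fingers":255}]' 20; python3 -c "
from h import *
togo(np.array([.5543,-.1342,.068])-.014*BY)
im,p=snap('wrist','w2.png');snap('side','s2.png')"
```

```text
time_s: 2.35
ee_pos: [0.5565, -0.1488, 0.0797]
tool_rot: [0.001, 0.999, 0.04, 0.002]
ft_force: [0.5, 0.1, 0.7]
grip_width: 0.0003
t 2.35 ee [ 0.5565 -0.1488  0.0797] F [0.5  0.15 0.75] grip 0.0003
shift [-0.0011 -0.0008  0.0117] turn [ 0.0013 -0.0032 -0.0007]
```

View pics/w2.png

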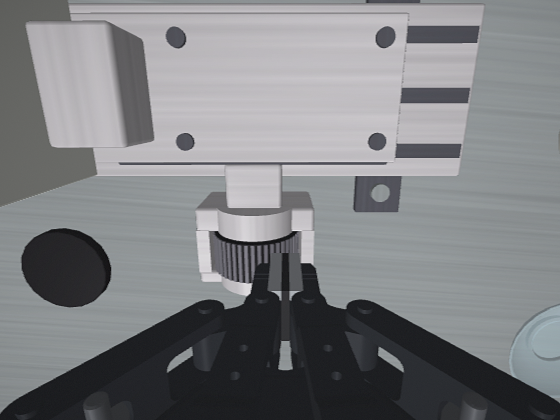

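Fingers sit above the -y part of the wheel (tip about (285,258), wheel centre column about 255), as planned. Next I press gently.

```bash
python3 -m creep '[{"wx":0,"wy":-0.003,"wz":0,"tx":-0.001,"ty":-0.0008,"tz":0.003,"fingers":255},{"wx":0,"wy":-0.003,"wz":0,"tx":-0.001,"ty":-0.0008,"tz":0.006,"fingers":255},{"wx":0,"wy":-0.003,"wz":0,"tx":-0.001,"ty":-0.0008,"tz":0.009,"fingers":255},{"wx":0,"wy":-0.003,"wz":0,"tx":-0.001,"ty":-0.0008,"tz":0.0105,"fingers":255},{"wx":0,"wy":-0.003,"wz":0,"tx":-0.001,"ty":-0.0008,"tz":0.0105,"fingers":255}]'; python3 -c "
from h import *
togo(np.array([.5543,-.1342,.068])-.014*BY)"
```

```text
time_s: 2.95
ee_pos: [0.5551, -0.1478, 0.0685]
tool_rot: [0.0, 0.999, 0.04, -0.0]
ft_force: [-0.4, 0.5, -0.4]
grip_width: -0.0003
t 2.95 ee [ 0.5551 -0.1478  0.0685] F [-0.44  0.48 -0.43] grip -0.0003
shift [0.0003 0.0004 0.0005] turn [ 0.0009  0.001  -0.0003]
```

```bash
python3 -m creep '[{"wx":0,"wy":0.001,"wz":0,"tx":0,"ty":0,"tz":0.0005,"fingers":255},{"wx":0,"wy":0.001,"wz":0,"tx":0,"ty":0,"tz":0.001,"fingers":255},{"wx":0,"wy":0.001,"wz":0,"tx":0,"ty":0,"tz":0.001,"fingers":255}]'; python3 -c "
from h import *
togo(np.array([.5543,-.1342,.068])-.014*BY)"
```

```text
time_s: 3.25
ee_pos: [0.555, -0.1478, 0.0674]
tool_rot: [0.0, 0.999, 0.04, -0.0]
ft_force: [0.9, 0.0, -0.5]
grip_width: 0.0001
t 3.25 ee [ 0.555  -0.1478  0.0674] F [ 0.88  0.01 -0.49] grip 0.0001
shift [ 0.0003  0.0004 -0.0006] turn [ 0.0008  0.0001 -0.0005]
```

```bash
python3 -m creep '[{"wx":0,"wy":0.001,"wz":0,"tx":0,"ty":0,"tz":0.0006,"fingers":255},{"wx":0,"wy":0.001,"wz":0,"tx":0,"ty":0,"tz":0.0012,"fingers":255},{"wx":0,"wy":0.001,"wz":0,"tx":0,"ty":0,"tz":0.0012,"fingers":255}]'; python3 -c "
from h import *
togo(np.array([.5543,-.1342,.068])-.014*BY)"
```

```text
time_s: 3.55
ee_pos: [0.5553, -0.148, 0.0668]
tool_rot: [0.001, 0.999, 0.04, 0.001]
ft_force: [-0.4, -0.9, 4.4]
grip_width: 0.0002
t 3.55 ee [ 0.5553 -0.148   0.0668] F [-0.44 -0.86  4.37] grip 0.0002
shift [ 0.0002  0.0002 -0.0012] turn [ 0.0013 -0.0015 -0.0003]
```

```bash
python3 -m creep '[{"wx":0,"wy":0,"wz":0,"tx":0,"ty":-0.002,"tz":0.0006,"fingers":255},{"wx":0,"wy":0,"wz":0,"tx":0,"ty":-0.004,"tz":-0.0002,"fingers":255},{"wx":0,"wy":0,"wz":0,"tx":0,"ty":-0.006,"tz":-0.0007,"fingers":255},{"wx":0,"wy":0,"wz":0,"tx":0,"ty":-0.008,"tz":-0.001,"fingers":255},{"wx":0,"wy":0,"wz":0,"tx":0,"ty":-0.010,"tz":-0.0012,"fingers":255}]'; python3 -c "
from h import *
togo(np.array([.5543,-.1342,.068])+.0*BY)
im,p=snap('wrist','w3.png')"
```

```text
time_s: 4.05
ee_pos: [0.5546, -0.1387, 0.0688]
tool_rot: [0.001, 0.999, 0.04, 0.001]
ft_force: [-1.1, -1.9, 8.1]
grip_width: 0.0001
t 4.05 ee [ 0.5546 -0.1387  0.0688] F [-1.06 -1.89  8.13] grip 0.0001
shift [ 0.0001 -0.0046  0.0008] turn [ 0.0029 -0.0022  0.0001]
```

View pics/w3.png

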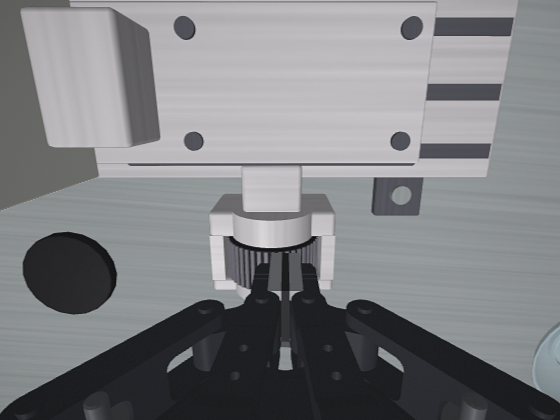

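```bash
python3 -m creep '[{"wx":0.002,"wy":0,"wz":0,"tx":0,"ty":-0.002,"tz":0.0007,"fingers":255},{"wx":0.002,"wy":0,"wz":0,"tx":0,"ty":-0.004,"tz":0.0007,"fingers":255},{"wx":0.002,"wy":0,"wz":0,"tx":0,"ty":-0.006,"tz":0.0007,"fingers":255},{"wx":0.002,"wy":0,"wz":0,"tx":0,"ty":-0.008,"tz":0.0008,"fingers":255},{"wx":0.002,"wy":0,"wz":0,"tx":0,"ty":-0.010,"tz":0.001,"fingers":255},{"wx":0.002,"wy":0,"wz":0,"tx":0,"ty":-0.012,"tz":0.0013,"fingers":255},{"wx":0.002,"wy":0,"wz":0,"tx":0,"ty":-0.014,"tz":0.0017,"fingers":255},{"wx":0.002,"wy":0,"wz":0,"tx":0,"ty":-0.016,"tz":0.0022,"fingers":255}]'; python3 -c "
from h import *
togo(np.array([.5543,-.1342,.068])+.0*BY)
im,p=snap('top','t4.png');im,p=snap('wrist','w4.png');a=cv2.imread('pics/t4.png')[150:265,140:365]; cv2.imwrite('pics/tz4.png',cv2.convertScaleAbs(cv2.resize(a,None,fx=3.5,fy=3.5,interpolation=cv2.INTER_CUBIC),alpha=1.4))
"
```

```text
time_s: 4.9
ee_pos: [0.5534, -0.1228, 0.0683]
tool_rot: [0.001, 0.999, 0.04, 0.002]
ft_force: [-3.7, -0.6, 14.4]
grip_width: 0.0001
t 4.9 ee [ 0.5534 -0.1228  0.0683] F [-3.75 -0.64 14.35] grip 0.0001
shift [0.     0.0115 0.0004] turn [ 0.0016 -0.0031  0.0003]
```

View pics/tz4.png

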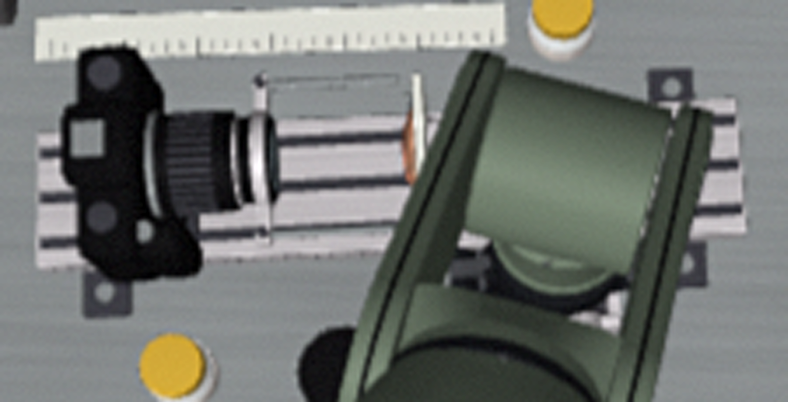

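View pics/w4.png

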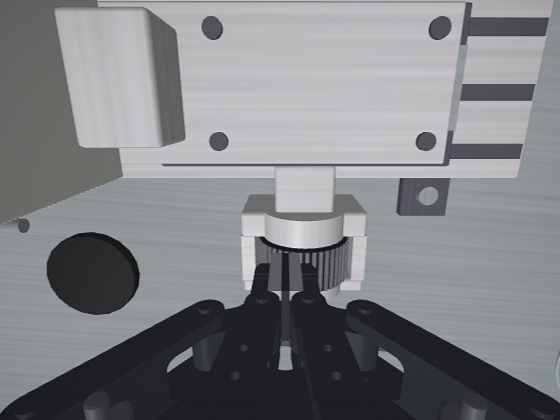

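```bash
python3 -m creep '[{"wx":0,"wy":-0.002,"wz":0,"tx":0,"ty":0,"tz":-0.006,"fingers":255},{"wx":0,"wy":-0.002,"wz":0,"tx":0.001,"ty":0.002,"tz":-0.009,"fingers":255},{"wx":0,"wy":-0.002,"wz":0,"tx":0.001,"ty":0.015,"tz":-0.009,"fingers":255},{"wx":0,"wy":-0.002,"wz":0,"tx":0.0,"ty":0.025,"tz":-0.009,"fingers":255},{"wx":0,"wy":-0.002,"wz":0,"tx":0.0,"ty":0.025,"tz":-0.005,"fingers":255},{"wx":0,"wy":-0.002,"wz":0,"tx":0,"ty":0.025,"tz":-0.001,"fingers":255},{"wx":0,"wy":-0.002,"wz":0,"tx":0,"ty":0.025,"tz":0.001,"fingers":255},{"wx":0,"wy":-0.002,"wz":0,"tx":0,"ty":0.025,"tz":0.001,"fingers":255}]'; python3 -c "
from h import *
togo(np.array([.5543,-.1342,.068])+.0*BY)"
```

```text
time_s: 5.8
ee_pos: [0.5549, -0.1475, 0.0671]
tool_rot: [0.001, 0.999, 0.041, -0.0]
ft_force: [-0.9, -1.8, 1.3]
grip_width: 0.0
t 5.8 ee [ 0.5549 -0.1475  0.0671] F [-0.9  -1.75  1.27] grip 0.0
shift [ 0.0005 -0.0133 -0.0009] turn [0.0014 0.0001 0.0009]
```

```bash
python3 -m creep '[{"wx":0,"wy":0,"wz":0,"tx":0,"ty":0,"tz":0.001,"fingers":255},{"wx":0,"wy":0,"wz":0,"tx":0,"ty":-0.003,"tz":0.0005,"fingers":255},{"wx":0,"wy":0,"wz":0,"tx":0,"ty":-0.006,"tz":-0.0005,"fingers":255},{"wx":0,"wy":0,"wz":0,"tx":0,"ty":-0.009,"tz":-0.001,"fingers":255},{"wx":0,"wy":0,"wz":0,"tx":0,"ty":-0.012,"tz":-0.0011,"fingers":255},{"wx":0,"wy":0,"wz":0,"tx":0,"ty":-0.015,"tz":-0.0011,"fingers":255},{"wx":0,"wy":0,"wz":0,"tx":0,"ty":-0.018,"tz":-0.0011,"fingers":255},{"wx":0,"wy":0,"wz":0,"tx":0,"ty":-0.020,"tz":-0.0011,"fingers":255}]'; python3 -c "
from h import *
togo(np.array([.5543,-.1342,.068])+.0*BY)"
```

```text
time_s: 6.6
ee_pos: [0.5534, -0.1276, 0.0689]
tool_rot: [0.001, 0.999, 0.041, 0.0]
ft_force: [-2.7, -2.1, 5.7]
grip_width: -0.0
t 6.6 ee [ 0.5534 -0.1276  0.0689] F [-2.66 -2.13  5.74] grip -0.0
shift [0.0004 0.0066 0.0009] turn [ 0.0024 -0.0004  0.0016]
```

```bash
python3 -m creep '[{"wx":0,"wy":0,"wz":0,"tx":0,"ty":0,"tz":-0.01,"fingers":255},{"wx":0,"wy":0,"wz":0,"tx":0,"ty":0,"tz":-0.05,"fingers":255},{"wx":0,"wy":0,"wz":0,"tx":0,"ty":0,"tz":-0.095,"fingers":255},{"wx":0,"wy":0,"wz":0,"tx":0,"ty":-0.01,"tz":-0.13,"fingers":255},{"wx":0,"wy":0,"wz":0,"tx":-0.015,"ty":-0.05,"tz":-0.15,"fingers":255},{"wx":0,"wy":0,"wz":0,"tx":-0.03,"ty":-0.09,"tz":-0.15,"fingers":255},{"wx":0,"wy":0,"wz":0,"tx":-0.03,"ty":-0.092,"tz":-0.15,"fingers":255},{"wx":0,"wy":0,"wz":0,"tx":-0.03,"ty":-0.092,"tz":-0.15,"fingers":255}]'; python3 -c "
from h import *
togo(np.array([.5543,-.1342,.068])+.0*BY)
im,p=snap('wrist','w5.png')
o=np.array([.6302,-.0176,0]);c=p['xyz'];print((c-o)@BX,(c-o)@BY,c)"
```

```text
time_s: 7.4
ee_pos: [0.5157, -0.0372, 0.2192]
tool_rot: [0.001, 0.999, 0.042, 0.001]
ft_force: [0.3, 0.5, 0.0]
grip_width: -0.0
t 7.4 ee [ 0.5157 -0.0372  0.2192] F [0.3  0.45 0.03] grip -0.0
shift [0.0301 0.0995 0.1515] turn [ 0.0026 -0.0013  0.0037]
-0.04222494148495633 -0.009672086393337305 [ 0.58888579 -0.03062423  0.36263519]
```

View pics/w5.png

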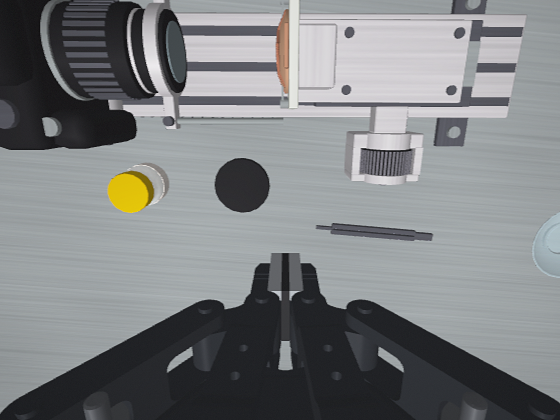

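```bash
python3 - <<'E'
from h import *
a=cv2.imread('pics/w5.png')[0:140,240:340];cv2.imwrite('pics/w5z.png',cv2.resize(a,None,fx=4.2,fy=4.2,interpolation=cv2.INTER_CUBIC))
E
```

```text
(no output)
```

View pics/w5z.png

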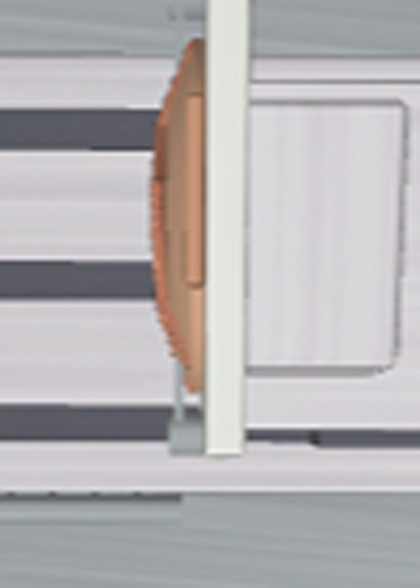

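```bash
cat >> h.py <<'E'
o=np.array([.6302,-.0176,0])
b=lambda w:np.array([(w-o)@BX,(w-o)@BY]).round(4)
E
python3 - <<'E'
from h import *
p=eyes.camera_params('wrist')
print('rod',b(onz(p,240+183/4.2,121,.107)),'far rod',b(onz(p,240+203/4.2,3,.107)))
print('pl',b(onz(p,240+205/4.2,107.5,.147)),b(onz(p,240+207/4.2,5,.147)))
# rail line check of yaw
print(b(onz(p,125,116.5,.035)),b(onz(p,505,116.5,.035)))
g=cv2.imread('pics/w5.png').astype(int)
for r in range(117,126):print(r,g[r,270:300,1])
E
```

```text
rod [-0.0486 -0.0101] far rod [ 0.0302 -0.0132]
pl [-0.0392 -0.0135] [ 0.0179 -0.0134]
[-0.0468  0.1443] [-0.0454 -0.2261]
117 [144 132 107 122 142 141 135 132 131 131 132 130 127 139 149 148 147 147
 147 148 146 148 147 148 148 148 149 149 149 149]
118 [ 96  96  94  95  95  96  95  95  95  97  96  96  94 138 163 161 160 159
 159 158 158 158 157 156 156 155 155 155 154 155]
119 [129 128 127 127 128 127 128 127 128 128 128 127 124 150 167 166 165 165
 165 165 164 164 164 164 164 162 163 162 161 161]
120 [158 158 158 157 158 157 157 158 157 157 157 156 155 162 167 165 166 166
 166 166 166 166 165 166 166 166 166 166 165 165]
121 [165 166 165 165 165 165 166 166 165 166 164 164 165 164 165 165 165 165
 164 164 164 166 165 166 166 166 165 166 166 166]
122 [174 174 172 173 173 173 173 173 173 173 173 173 173 169 166 166 164 164
 164 164 164 165 165 164 165 166 166 166 165 165]
123 [165 165 165 165 164 165 165 165 165 165 165 165 165 166 166 166 166 165
 166 166 166 166 166 165 164 164 164 164 164 165]
124 [154 154 153 153 154 156 157 157 157 159 159 158 158 165 168 167 167 167
 167 167 167 166 166 166 166 166 166 166 165 166]
125 [161 161 161 161 161 160 161 161 161 162 163 164 163 164 166 167 167 166
 167 167 168 169 169 169 168 167 167 167 167 166]
```

Camera directly above the rod ends: near rod end at col 283.5, plate front at col 288.8, so a gap of about 3.4 mm. That needs about 10 mm more rim travel.

```bash
python3 -m creep '[{"wx":0,"wy":0,"wz":0,"tx":0.01,"ty":0.04,"tz":0,"fingers":255},{"wx":0,"wy":0,"wz":0,"tx":0.03,"ty":0.08,"tz":0,"fingers":255},{"wx":0,"wy":0,"wz":0.003,"tx":0.03,"ty":0.1055,"tz":0.02,"fingers":255},{"wx":0.002,"wy":0,"wz":0.003,"tx":0.03,"ty":0.1055,"tz":0.06,"fingers":255},{"wx":0.002,"wy":0,"wz":0.003,"tx":0.03,"ty":0.1055,"tz":0.1,"fingers":255},{"wx":0.002,"wy":0,"wz":0.003,"tx":0.03,"ty":0.1055,"tz":0.13,"fingers":255},{"wx":0.002,"wy":0,"wz":0.003,"tx":0.03,"ty":0.1055,"tz":0.143,"fingers":255},{"wx":0.002,"wy":0,"wz":0.003,"tx":0.03,"ty":0.1055,"tz":0.143,"fingers":255}]'; python3 -c "
from h import *
togo(np.array([.5543,-.1342,.0695])-.006*BY)"
```

```text
time_s: 8.25
ee_pos: [0.5541, -0.1417, 0.0741]
tool_rot: [-0.0, 0.999, 0.039, -0.002]
ft_force: [0.2, -0.5, 0.5]
grip_width: -0.0003
t 8.25 ee [ 0.5541 -0.1417  0.0741] F [ 0.22 -0.52  0.49] grip -0.0003
shift [ 0.0009 -0.0014  0.0046] turn [-0.0005  0.003  -0.0015]
```

```bash
python3 -m creep '[{"wx":0,"wy":0.003,"wz":0,"tx":0.001,"ty":-0.0014,"tz":0.003,"fingers":255},{"wx":0,"wy":0.003,"wz":0,"tx":0.001,"ty":-0.0014,"tz":0.005,"fingers":255},{"wx":0,"wy":0.003,"wz":0,"tx":0.001,"ty":-0.0014,"tz":0.0058,"fingers":255},{"wx":0,"wy":0.003,"wz":0,"tx":0.001,"ty":-0.0014,"tz":0.0058,"fingers":255}]'; python3 -c "
from h import *
togo(np.array([.5543,-.1342,.068])+.004*BY)"
```

```text
time_s: 8.65
ee_pos: [0.5554, -0.1403, 0.0692]
tool_rot: [-0.0, 0.999, 0.039, 0.001]
ft_force: [0.2, 0.0, -0.4]
grip_width: 0.0001
t 8.65 ee [ 0.5554 -0.1403  0.0692] F [ 0.18  0.03 -0.41] grip 0.0001
shift [-0.0006 -0.0101  0.0012] turn [ 0.0001 -0.0015 -0.0014]
```

```bash
python3 -m creep '[{"wx":0,"wy":0,"wz":0,"tx":0,"ty":0,"tz":0.001,"fingers":255},{"wx":0,"wy":0,"wz":0,"tx":0,"ty":0,"tz":0.0015,"fingers":255},{"wx":0,"wy":0,"wz":0,"tx":0,"ty":-0.0025,"tz":0.0013,"fingers":255},{"wx":0,"wy":0,"wz":0,"tx":0,"ty":-0.005,"tz":0.0011,"fingers":255},{"wx":0,"wy":0,"wz":0,"tx":0,"ty":-0.0075,"tz":0.001,"fingers":255},{"wx":0,"wy":0,"wz":0,"tx":0,"ty":-0.0105,"tz":0.001,"fingers":255},{"wx":0,"wy":0,"wz":0,"tx":0,"ty":-0.0105,"tz":0.001,"fingers":255}]'; python3 -c "
from h import *
togo(np.array([.5543,-.1342,.068])+.004*BY)"
```

```text
time_s: 9.35
ee_pos: [0.5548, -0.1296, 0.0689]
tool_rot: [0.0, 0.999, 0.04, 0.001]
ft_force: [-1.6, -0.8, 5.2]
grip_width: 0.0003
t 9.35 ee [ 0.5548 -0.1296  0.0689] F [-1.55 -0.83  5.15] grip 0.0003
shift [-0.0009  0.0005  0.0009] turn [ 0.0004 -0.0024 -0.0011]
```

Lift and check from above again.

```bash
python3 -m creep '[{"wx":0,"wy":0,"wz":0,"tx":0,"ty":0,"tz":-0.01,"fingers":255},{"wx":0,"wy":0,"wz":0,"tx":0,"ty":0,"tz":-0.05,"fingers":255},{"wx":0,"wy":0,"wz":0,"tx":0,"ty":0,"tz":-0.095,"fingers":255},{"wx":0,"wy":0,"wz":0,"tx":0,"ty":-0.01,"tz":-0.13,"fingers":255},{"wx":0,"wy":0,"wz":0,"tx":-0.015,"ty":-0.05,"tz":-0.15,"fingers":255},{"wx":0,"wy":0,"wz":0,"tx":-0.03,"ty":-0.09,"tz":-0.15,"fingers":255},{"wx":0,"wy":0,"wz":0,"tx":-0.03,"ty":-0.094,"tz":-0.15,"fingers":255},{"wx":0,"wy":0,"wz":0,"tx":-0.03,"ty":-0.094,"tz":-0.15,"fingers":255}]'; python3 -c "
from h import *
togo(np.array([.5543,-.1342,.068])+.0*BY)
im,p=snap('wrist','w6.png')
c=p['xyz'];print(b(c),c)
g=im[:,:,1].astype(int)
for r in(100,103,106,117,118,119,120,121):print(r,g[r,272:300])
a=cv2.imread('pics/w6.png')[0:140,240:340];cv2.imwrite('pics/w6z.png',cv2.resize(a,None,fx=4.2,fy=4.2,interpolation=cv2.INTER_CUBIC))"
```

```text
time_s: 10.15
ee_pos: [0.5169, -0.0373, 0.2193]
tool_rot: [0.0, 0.999, 0.041, 0.002]
ft_force: [-0.2, -0.5, 0.3]
grip_width: -0.0001
t 10.15 ee [ 0.5169 -0.0373  0.2193] F [-0.18 -0.55  0.33] grip -0.0001
shift [0.0289 0.0995 0.1514] turn [ 0.0006 -0.0033  0.0011]
[-0.0413 -0.0103] [ 0.58984381 -0.03118535  0.36287479]
100 [ 92  91  91  91 128 162 141 100  93  91 101 198 233 231 230 229 228 228
 229 210 200 213 212 210 211 211 211 211]
103 [ 90  90  97 133 150 147 147 147 148 147 141 202 232 231 229 229 229 228
 228 211 206 223 223 224 223 224 223 223]
106 [ 84  83  95 149 175 174 172 172 172 172 158 205 232 231 229 229 228 228
 229 213 138  81  86  85  85  85  85  84]
117 [206 207 206 206 207 206 206 207 207 206 206 206 206 206 205 205 206 206
 206 206 205 206 206 206 206 205 205 206]
118 [177 179 187 187 187 187 187 186 185 186 185 185 185 185 185 185 185 185
 185 185 185 185 185 185 187 186 187 186]
119 [122 127 148 147 147 146 146 144 145 144 143 151 158 158 157 156 155 154
 153 154 153 152 153 154 155 154 154 155]
120 [ 97  97  97  96  97  97  97  98  97  96 105 146 166 164 162 163 163 162
 161 161 160 161 160 159 160 159 158 157]
121 [129 129 130 128 129 129 128 127 128 127 131 155 167 167 166 166 167 166
 167 167 165 165 165 165 165 165 163 164]
```

View pics/w6z.png

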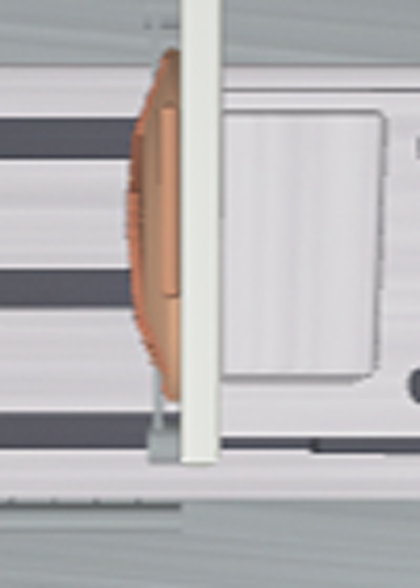

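```bash
python3 - <<'E'
from h import *
p=eyes.camera_params('wrist')
print('rod',b(onz(p,282.8,121,.107)),'pl',b(onz(p,282.8,105,.147)))
p2,_=snap('top','t6.png'),0
a=cv2.imread('pics/t6.png')[150:265,140:365]; cv2.imwrite('pics/tz6.png',cv2.convertScaleAbs(cv2.resize(a,None,fx=3.5,fy=3.5,interpolation=cv2.INTER_CUBIC),alpha=1.4))
snap('side','s6.png');a=cv2.imread('pics/s6.png')[90:310,220:380]; cv2.imwrite('pics/sz6.png',cv2.resize(a,(432,594),interpolation=cv2.INTER_CUBIC))
E
```

```text
rod [-0.0471 -0.0097] pl [-0.0364 -0.01  ]
```

View pics/tz6.png

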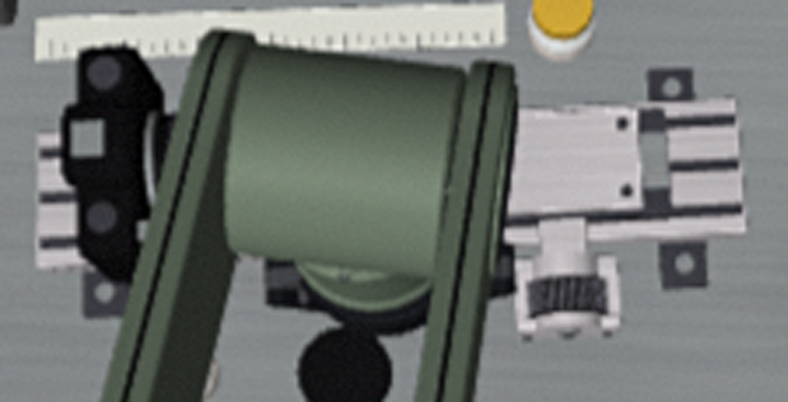

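View pics/sz6.png

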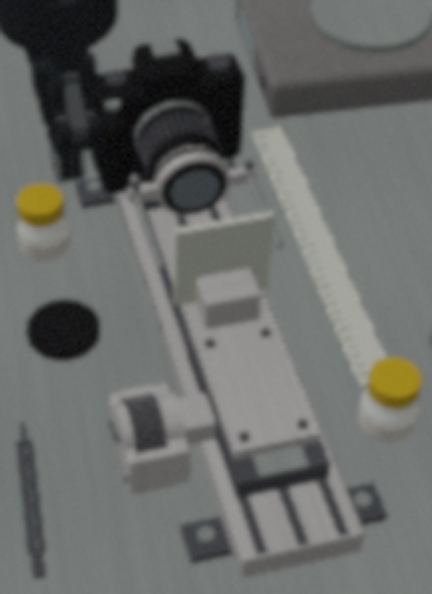

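Wrist camera above the rods: rod end and plate front both at col 282.8, about 0.3 mm apart. I'll back the hand away and check with the top view.

```bash
python3 -m creep '[{"wx":0,"wy":0,"wz":0,"tx":-0.03,"ty":0.03,"tz":0,"fingers":255},{"wx":0,"wy":0,"wz":0,"tx":-0.06,"ty":0.06,"tz":0,"fingers":255},{"wx":0,"wy":0,"wz":0,"tx":-0.09,"ty":0.09,"tz":0,"fingers":255},{"wx":0,"wy":0,"wz":0,"tx":-0.12,"ty":0.12,"tz":0,"fingers":255},{"wx":0,"wy":0,"wz":0,"tx":-0.15,"ty":0.15,"tz":0,"fingers":255},{"wx":0,"wy":0,"wz":0,"tx":-0.15,"ty":0.18,"tz":0,"fingers":255},{"wx":0,"wy":0,"wz":0,"tx":-0.15,"ty":0.18,"tz":0,"fingers":255},{"wx":0,"wy":0,"wz":0,"tx":-0.15,"ty":0.18,"tz":0,"fingers":255}]'; python3 - <<'E'
from h import *
im,p=snap('top','t7.png')
a=cv2.imread('pics/t7.png')[150:265,140:365]; cv2.imwrite('pics/tz7.png',cv2.convertScaleAbs(cv2.resize(a,None,fx=3.5,fy=3.5,interpolation=cv2.INTER_CUBIC),alpha=1.4))
c=np.array(p['xyz'])
for r in range(168,180): print(r,im[r,244:266,1])
E
```

```text
time_s: 11.1
ee_pos: [0.382, -0.2312, 0.2179]
tool_rot: [-0.0, 0.999, 0.038, 0.001]
ft_force: [-0.3, 1.0, 0.4]
grip_width: -0.0003
168 [94 95 94 95 94 92 95 94 94 93 95 95 94 96 94 95 94 93 95 94 94 93]
169 [98 96 97 96 96 97 95 95 95 95 94 93 95 95 96 95 95 96 96 95 96 95]
170 [95 94 94 96 96 97 97 95 95 97 99 94 95 97 96 96 96 97 96 96 93 95]
171 [ 78  80  79  83  84  81  82  82  93 132 147 104  92  95  96  96  95  95
  96  96  94  95]
172 [ 87  87  88  91  94  93  93  93 100 150 163 102  88  94  94  96  94  95
  97  95  95  96]
173 [104 100  96  98  99  98  97  96  95 143 152  93  87  97  95  98  97  98
  98  95  95  97]
174 [101  98  94  92  95  94  92  90  90 141 151  91  86  93  97  96  96  97
  96  97  96  96]
175 [ 92  95  94  95  93  95  95  92  91 142 152  91  80  95  95  97  95  96
  95  94  93  96]
176 [ 93  93  94  93  94  93  90  76  85 143 152  93  75  90  94  95  93  95
  96  96  95  96]
177 [ 94  93  95  93  92  93  89  82  92 144 154  96  72  90  95  95  95  95
  96  96  95  94]
178 [ 95  95  94  95  93  95  95  91  88 145 154 104  70  87  96  95  94  94
  93  96  95  94]
179 [ 95  95  96  95  95  95  97  87  70 137 155 113  69  87  95  96  94  95
  94  95  93  96]
```

View pics/tz7.png

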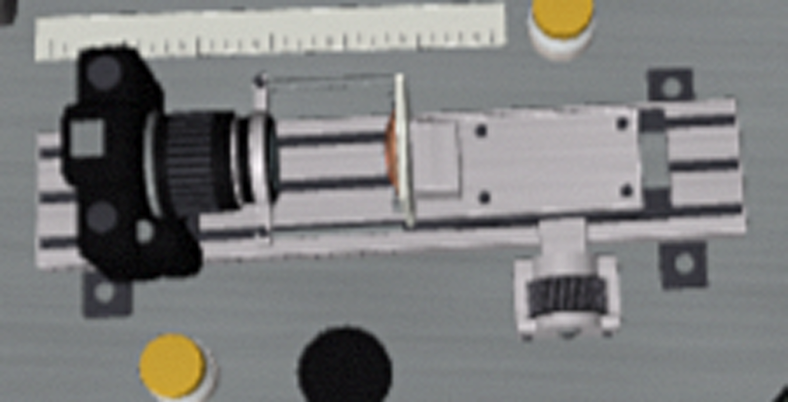

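```bash
python3 - <<'E'
from h import *
p=eyes.camera_params('top');a=cv2.imread('pics/top0.png')
for r in range(170,175): print(r,a[r,244:270,1])
for r in (171,172,173,174): print(b(onz(p,252.5,r,.147)))
for u in (253,253.5,254):print(u,b(onz(p,u,172,.107)))
print(robot.observe()['ft_force'])
E
```

```text
170 [92 92 94 93 94 91 94 92 92 92 93 91 92 94 91 92 90 79 92 98 84 88 94 91
 93 93]
171 [ 75  76  77  79  80  76  78  79  81  78  88  91  93  92  90  93  91  82
 121 129  92  87  91  92  90  92]
172 [ 83  83  84  86  90  90  90  92  91  79  88  92  92  91  92  92  91  95
 139 147  98  87  90  92  90  91]
173 [100  96  93  92  94  94  94  93  90  82  90  93  92  94  93  91  91 101
 140 147  99  86  91  92  92  92]
174 [ 96  92  90  90  91  89  88  87  85  88  92  92  92  92  94  92  89  85
 138 148 102  88  92  93  93  93]
[ 0.0389 -0.0109]
[ 0.0368 -0.0108]
[ 0.0346 -0.0107]
[ 0.0324 -0.0107]
253 [ 0.0489 -0.01  ]
253.5 [ 0.0488 -0.011 ]
254 [ 0.0488 -0.0121]
[0.73212211 0.63874796 0.6114305 ]
```

```bash
python3 -c "
from h import *
robot.close_job()"
```

```text
the job is handed in; nothing more can be done
```

The shell is in focus: the plate's front face is level with the rod ends to about 0.3 mm, well inside the 2.5 mm allowed. I rolled the wheel under the shut fingertips in three strokes, mostly at 4–8 N, and the carriage moved about 19 mm.

- **Level check:** After the last stroke the wrist camera, held directly above the rod ends, showed the plate 0.3 mm short. The top view showed 0.2 mm short, after I had moved the hand clear. The first gap estimates did disagree: about 21 mm from the top view and 18 mm from the wrist camera.
- **Wheel force:** The highest reading was 14 N at the end of the first stroke, against the 38 N limit. It was above the 4–10 N driving range, so I pressed more lightly afterwards.
- **Hand clear:** The hand was away from the stand, with only sensor noise on the force reading (under 1 N).
- **Loose things:** In the pictures the cap, jars and ruler looked unmoved. I did not measure any of the loose things at the end. The forceps, dish and bottle lay outside the last close-up.

The job was handed in at about 11 s, and the system gave no verdict.

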